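# Clamp a bamboo tube with a crank

### The job

Lift the bamboo tube off the notched wooden rest and lay it in the tube clamp, between the two jaws and across the wooden support, and let go of it. Then turn the clamp's crank clockwise by its upright grip until the jaw holds the tube firmly, with about 55 N, well short of the 100 N that would crack the bamboo, and let go of the crank. Leave the other things on the bench as they are.

Things in the scene. Friction and masses are not known exactly. Their poses are not given: they have to be found in the camera images.
- tube: Bamboo tube, pale tan, 270 mm long, about 0.12 kg, naturally tapered from 41 to 35 mm across (38 at the middle). Origin at its middle on its axis; y runs along it. It starts lying in the two vees of the rest, axis about 64 mm above the bench, underside 33 mm above the rest's base board. Either end may go into the jaws.
- rest: Wooden rest fixed to the bench: base board 100 x 200 x 12 mm and two 18 mm thick notched end boards at y = -90 and +90 mm, 63 mm high. Origin at the centre of its underside; the tube lies along its y axis.
- clamp: Grey tube clamp on a 12 mm plywood board, fixed. Origin on the bench under the laid tube's middle; a laid tube runs along its y axis. Flat bed (top 40 mm above the bench) at y = 55 to 115 mm with the sliding jaw and, opposite it, a back jaw bolted wherever it was last set, face at x = 20 to 32 mm, top 86 mm high; the sliding jaw pushes the tube over against it. Gear housing with the crank at x = -135, y = 85 mm, its top 87 mm high.
- support (a point): Bottom of the shallow vee (slopes 12 degrees, rims 52 mm high) of the wooden support, 120 mm wide, 24 mm along the tube, at the clamp's x = 0, y = -95 mm, that carries the other end of the tube. Between support and bed only the 12 mm board lies under the tube, so a gripper has room around its middle. Axes as the clamp's.
- seat (a point): Where the tube's middle lies when it is laid in the clamp: on the clamp's y axis, 59 mm above the bench. Axes as the clamp's.
- jaw: Dark steel sliding jaw with cork face, 32 x 50 x 44 mm, stiffly sprung. Origin at the centre of its face, which looks to the clamp's +x, 63.5 mm above the bench. It slides along the clamp's x only, 25 mm for each full clockwise turn of the crank; it starts 38 to 56 mm to the -x side of the seat, so three quarters to just over two turns are needed. It does not spring back when let go.
- axle (a point): Point on the crank's upright axis, 130 mm above the bench. Clockwise seen from above closes the jaw. Turning takes about 5.5 N at the grip while the jaw runs free; each newton beyond that along the grip's path presses the jaw on the tube with about 14 N (4 N more: 55 N). From firm contact to 100 N is about a seventh of a turn.
- grip_mid (a point): Middle of the crank's grip: an upright wooden cylinder 25 mm across and 52 mm high that spins freely on its pin, its top 154 mm above the bench, 55 mm from the axle. Below it is the flat crank arm, 99 mm above the bench at its top (hub 102 mm).
- driver: Bystander: screwdriver with wooden handle, 200 mm, lying on the bench.
- cup: Bystander: white cup, 72 mm across, 85 mm high.
- offcut: Bystander: short bamboo ring, 42 mm across, 50 mm high.
- mallet: Bystander: hammer, 240 mm, lying on the bench.

How it is judged:
On the way, in this order (a step that is already met when the one before it is completed fails the run):
1. the tube lies in the clamp between the jaws, let go (x of tube in the frame of clamp between -0.04 and 0.025 m and y of tube in the frame of clamp between -0.02 and 0.03 m and z of tube in the frame of clamp between 0.05 and 0.07 m and angle between the y axis of tube and the y axis of clamp, either way round below 0.2 rad and contact force between the fingers and tube below 0.1 N and linear speed of tube below 0.05 m/s and contact force between jaw and tube below 15 N), for 0.2 s.
2. the jaw, driven by the crank, presses the tube with more than 20 N (x of tube in the frame of clamp between -0.04 and 0.025 m and y of tube in the frame of clamp between -0.02 and 0.03 m and z of tube in the frame of clamp between 0.05 and 0.07 m and angle between the y axis of tube and the y axis of clamp, either way round below 0.2 rad and contact force between jaw and tube above 20 N), for 0.2 s.
At the end, for the whole second after the job is handed in: The tube lies at rest in the clamp (middle within -40 to +25 mm of the seat across, -20 to +30 mm along, 50 to 70 mm above the bench, within 0.2 rad of the clamp's y axis), the jaw presses it with more than 20 N, and tube and clamp with its crank are let go (all of step 2 and contact force between the fingers and tube below 0.1 N and linear speed of tube below 0.01 m/s and contact force between the fingers and clamp below 0.1 N); the robot touches nothing.
It fails at once if the jaw presses the tube with more than 100 N and cracks it (contact force between jaw and tube above 100 N).
It fails at once if a bystander (screwdriver, cup, ring or hammer) is moved by more than 30 mm (distance of any of driver, cup, offcut, mallet from where it was at the start of the episode above 0.03 m).
It fails at once if the tube is thrown about or dropped (height (world z) of tube below 0.035 m).
It also fails if it takes over 72 s, if anything falls off the work surface, if the arm or the gripper's body presses on something with over 40 N, if the wrist force passes 120 N, or if a joint passes its speed limit or range.

### The arm

A 6-joint arm with a two-finger parallel gripper is mounted at the origin on the work surface. World frame = base frame: x ahead of the robot, y to its left, z up, the work surface at z = 0. Lengths are in m, angles in rad, forces in N, time in s.
With the tool pointing down it reaches from about 0.25 to 0.725 m from the base axis. Payload 4 kg.
Tool frame: the origin (TCP) lies midway between the tips of the shut fingers; the grasp point (between the pads) lies 19 mm behind it; z points along the fingers, y is the direction in which the jaws open and shut (so a half turn about z gives the same grasp; the last joint's range is limited). The gripper opens to 85 mm and grips with 20 to 120 N. Pads are 22 mm wide; open, the fingers measure 114 mm over their backs; the gripper's body (76 mm by 85 mm) begins 54 mm behind the grasp point. The pads swing forward as they close: fully open they stand 13 mm farther back than shut.
Start: joints at [1.207, 0.241, 0.005, 1.335, 0, 1.571], TCP at [0.178, 0.467, 0.231] pointing down, gripper open.
Joint ranges: [-2.72, 2.72], [-1.05, 1.87], [-1.09, 1.28], [-1.99, 2.15], [-1.42, 1.44], [-3.14, 3.14]. Speed limits (rad/s): [2.79, 2.79, 3.14, 3.14, 3.14, 3.14].

### API

Orientations are given as a unit quaternion [x, y, z, w].
In Python, from workcell import bot gives the robot as it stands.
- The arm moves only by the shell command python3 -m inch 'ROWS'. ROWS is JSON, a list of rows, each a list of 5 numbers: the shift along the tool's x, y, z scaled (see below), then the turn about the tool's z scaled (see below), then the closure, from 0 (fully open) to 1 (shut). A call has 1 to 10 rows; each row is the pose to reach, as a shift and turn from the pose commanded when the call began, along the tool's axes at that moment; what a row does not reach only later rows make up. The controller multiplies each number of a shift by 100 cm and each number of a turn by 120 degrees. A row lasts 1/8 s, in which the tool goes at most 62.5 mm and 10.7 degrees, less where a joint would pass 70% of its speed; a pose out of reach is approached as far as the arm can. A call with a number of a shift or a turn outside -1 to 1 is refused whole. A call with a gripper value outside its range is refused whole. The fingers move at their own pace and stop on an object; the grip force is fixed at half the most. Time passes only in rows, so rows that repeat a pose let the fingers close. It gives the time, the measured TCP pose, the force and the opening at its end, in the units of the state.
- bot.get_obs(): the state, without advancing time (a new reading comes with each control period).
- bot.camera(name): name is "side" or "top"; returns the picture (480x640x3 uint8, red, green, blue); there is no depth.
- bot.calibration(name): a dict with "intrinsics" (3x3 intrinsics, pixels), "xyz" and "attitude" of the camera in the world. Camera axes: x right, y down, z forward; pixel columns grow to the right and rows downward; lengths in m; the calibration is good to about 2 mm. A picture is of the moment at which its call begins. calibration takes no time and is no camera call.
- bot.job_done(): hands the job in, once; it reports no verdict.
Trained networks look in the newest picture that a camera, given by its name, has taken for a name from the list of things; names that differ only in an ending like _2 or _b are one class to them, and where a whole thing is asked for, a point or a joint stands for the part that bears it (a point fixed in the world has none). Each returns a list of dicts, best first, with "score" (0 to 1); they miss things now and then, are a little off and sometimes report something else, mostly with a low value. They report only what shows in the picture. A call takes as long as a camera call.
- bot.masks_of(camera, target): "pixels" (480x640 bool, what is visible of it) and "extent" ([left, top, width, height] as shares, 0 to 1, of the picture: columns of its width, rows of its height, round what is visible of it).
- bot.spot_point(camera, target): "point" ([column, row] as shares, 0 to 1, of the picture: columns of its width, rows of its height: a listed point, or the origin of a listed thing).
The state is a dict: "clock": time; "joint_pos": joint angles; "joint_vel": joint speeds; "tau": joint torques, N m; "eef_pos": TCP position; "tool_rot": TCP orientation; "ft_force": force on the tool from outside, world axes, zero at the start; "ft_torque": the same for the moment, N m; "grip_width": finger opening in m.
Only numpy, scipy, OpenCV 4.12 (cv2) and the standard library are available. Lean on these libraries where they do the work, as an engineer would, in place of code of your own. Each camera call takes 0.05 s, during which the arm holds its last target.

## Working session

There is one attempt and no reset: what is moved stays moved. The work goes in short steps, Python scripts to look and compute and a shell command to move; the robot and the scene stay as the last step left them, time stands still between calls to the robot, and variables do not carry over. Pictures are saved under pics/ and viewed, and the job is handed in when it is done.

```bash
ls; mkdir -p pics; cat > h.py <<'E'
import numpy as np, cv2
from workcell import bot
from scipy.spatial.transform import Rotation as R
def cal(n):
    c=bot.calibration(n); K=np.array(c["intrinsics"]); p=np.array(c["xyz"]); a=np.array(c["attitude"])
    M=R.from_quat(a).as_matrix() if a.size==4 else a.reshape(3,3)
    return K,p,M
def ray(n,uv):
    K,p,M=cal(n); d=M@np.linalg.solve(K,[uv[0],uv[1],1]); return p,d/np.linalg.norm(d)
def proj(n,X):
    K,p,M=cal(n); q=K@(M.T@(np.array(X)-p)); return q[:2]/q[2]
def atz(n,uv,z):
    p,d=ray(n,uv); return p+d*(z-p[2])/d[2]
def tri(a,b):
    p1,d1=ray('top',a);p2,d2=ray('side',b)
    A=np.stack([d1,-d2],1); s=np.linalg.lstsq(A,p2-p1,rcond=None)[0]
    x=p1+s[0]*d1;y=p2+s[1]*d2
    return (x+y)/2,np.linalg.norm(x-y)
def spot(n,t):
    return [(r["score"],np.array(r["point"])*[640,480]) for r in bot.spot_point(n,t)]
E
python3 - <<'E'
from h import *
for n in('top','side'):
    cv2.imwrite(f'pics/{n}0.png',bot.camera(n)[:,:,::-1]); print(bot.calibration(n))
    for t in ['tube','rest','clamp','support','seat','jaw','axle','grip_mid']:
        print(n,t,[(round(s,2),p.round(1)) for s,p in spot(n,t)][:3])
print(bot.get_obs())
E
```

```text
pics
{'intrinsics': array([[485.23014329,   0.        , 326.84228496],
       [  0.        , 485.23014329, 232.82339012],
       [  0.        ,   0.        ,   1.        ]]), 'xyz': array([ 0.33455145, -0.01432653,  1.17482366]), 'attitude': array([ 0.72777119, -0.6779402 ,  0.06909981, -0.07727486])}
top tube [(0.71, array([458.9, 244.3])), (0.15, array([177., 193.]))]
top rest [(0.96, array([454.2, 253.2]))]
top clamp [(0.84, array([268.5, 206.7])), (0.56, array([261.9, 199.2])), (0.35, array([307.8, 199.2]))]
top support [(0.71, array([455.8, 250.3])), (0.61, array([304.6, 199. ]))]
top seat [(0.79, array([263.8, 197.2]))]
top jaw [(0.64, array([228.9, 220.9]))]
top axle [(0.75, array([227.5, 253. ])), (0.22, array([505.4, 353.3]))]
top grip_mid [(0.63, array([250.1, 239.7]))]
{'intrinsics': array([[466.60851468,   0.        , 311.95866678],
       [  0.        , 466.60851468, 242.53794879],
       [  0.        ,   0.        ,   1.        ]]), 'xyz': array([0.40763757, 0.72991252, 0.8011959 ]), 'attitude': array([-0.08860097,  0.91459783, -0.39352771,  0.0282246 ])}
side tube [(0.
[... 300 characters left out ...]
76, array([300.7, 293.6]))]
{'clock': 0.9, 'joint_pos': array([1.20698129e+00, 2.40539837e-01, 5.01227626e-03, 1.33522159e+00,
       3.50599708e-05, 1.57080646e+00]), 'joint_vel': array([-0.00084615,  0.00047854, -0.00034938,  0.00132877, -0.00145725,
        0.00035822]), 'tau': array([ 4.48373921e-04, -3.72192085e+01,  2.52696186e+01,  1.00869765e-03,
        2.59675289e-05,  3.26033600e-06]), 'eef_pos': array([0.17791016, 0.4672743 , 0.23134124]), 'tool_rot': array([ 1.80910927e-01,  9.83499484e-01,  2.63708626e-05, -1.29735169e-05]), 'ft_force': array([-0.26459751, -0.66480047, -0.18701453]), 'ft_torque': array([ 0.02568398, -0.02506648,  0.04759967]), 'grip_width': 0.08557531143468639}
```

View pics/top0.png

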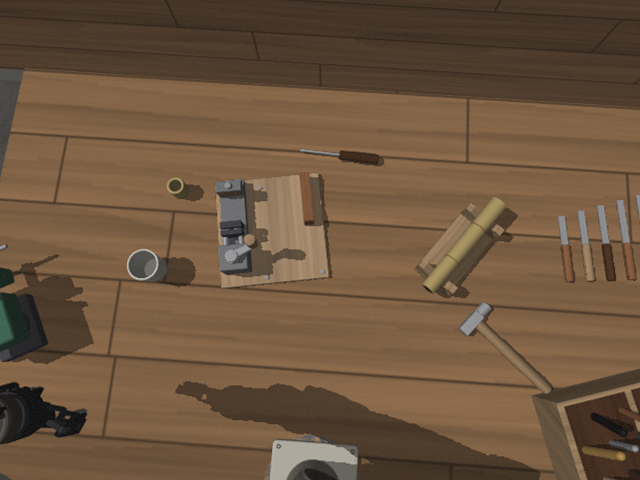

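View pics/side0.png

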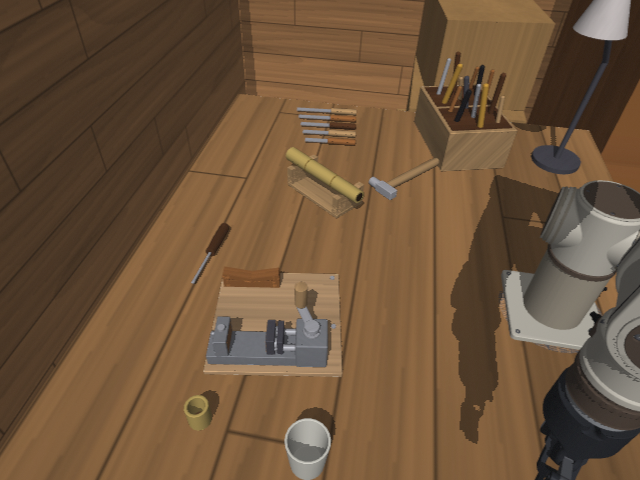

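```bash
python3 - <<'E'
from h import *
P={'tube':((458.9,244.3),(323.5,175.3)),'rest':((454.2,253.2),(321.9,191.9)),'clamp':((268.5,206.7),(246.6,321.1)),'support':((304.6,199),(252.6,271.7)),'seat':((263.8,197.2),(240.7,300.8)),'jaw':((228.9,220.9),(266.5,339)),'axle':((227.5,253),(310.9,318.3)),'grip':((250.1,239.7),(300.7,293.6))}
for k,(a,b) in P.items():
    x,e=tri(a,b); print(k,x.round(4),round(e,4))
# masks for tube axis
for n in('top','side'):
    r=bot.masks_of(n,'tube')
    for m in r[:2]:
        ys,xs=np.nonzero(m["pixels"]); c=cv2.minAreaRect(np.stack([xs,ys],1).astype(np.float32)); print(n,m["score"],c,len(xs))
        if m is r[0]: np.save(f'm_{n}.npy',m["pixels"])
E
```

```text
tube [ 0.5587 -0.3008  0.065 ] 0.0063
rest [ 0.5553 -0.306   0.0031] 0.0073
clamp [ 0.6399  0.1596 -0.0051] 0.0022
support [0.6502 0.0666 0.0489] 0.0004
seat [0.6451 0.1627 0.0647] 0.0034
jaw [0.5768 0.2392 0.0623] 0.0071
axle [0.4937 0.2206 0.1224] 0.0022
grip [0.5239 0.1728 0.1292] 0.0055
top 0.91 ((463.885498046875, 244.49891662597656), (18.290441513061523, 117.43321990966797), 39.193275451660156) 1973
side 0.84 ((323.6588439941406, 174.5306854248047), (88.20357513427734, 15.20129680633545), 32.735225677490234) 1249
```

```bash
python3 - <<'E'
from h import *
m=np.load('m_top.npy'); ys,xs=np.nonzero(m)
P=np.array([atz('top',(u,v),0.064)[:2] for u,v in zip(xs,ys)])
c=P.mean(0);U,S,V=np.linalg.svd(P-c,full_matrices=False); d=V[0]; t=(P-c)@d; w=(P-c)@V[1]
lo,hi=np.percentile(t,[.3,99.7]); print('tube axis',d,np.degrees(np.arctan2(d[1],d[0])),'mid',c+d*(lo+hi)/2,'c',c,hi-lo)
for a,b in((lo,lo+.06),(hi-.06,hi)):
    k=(t>a)&(t<b); print(np.percentile(w[k],[2,98]))
img=cv2.imread('pics/top0.png'); cv2.imwrite('pics/topz.png',cv2.resize(img[160:310,190:350],None,fx=5,fy=5,interpolation=cv2.INTER_CUBIC)[:600,:800] if 0 else cv2.resize(img[165:300,195:345],None,fx=4.4,fy=4.4,interpolation=cv2.INTER_CUBIC))
img=cv2.imread('pics/side0.png'); cv2.imwrite('pics/sidez.png',cv2.resize(img[255:385,195:350],None,fx=4.5,fy=4.5,interpolation=cv2.INTER_CUBIC))
m=np.load('m_side.npy'); ys,xs=np.nonzero(m)
p=np.stack([xs,ys],1).astype(np.float32); c=p.mean(0);U,S,V=np.linalg.svd(p-c,full_matrices=False);t=(p-c)@V[0]; print('side ends',c+V[0]*t.min(),c+V[0]*t.max(),c)
E
```

```text
tube axis [-0.79939617  0.60080426] 143.07247992856153 mid [ 0.56503286 -0.31349538] c [ 0.56520891 -0.31362769] 0.2802445662542642
[-0.01976923  0.01943967]
[-0.01742435  0.01757379]
side ends [286.64355 150.55515] [360.86536 198.2097 ] [323.76862 174.39151]
```

View pics/topz.png

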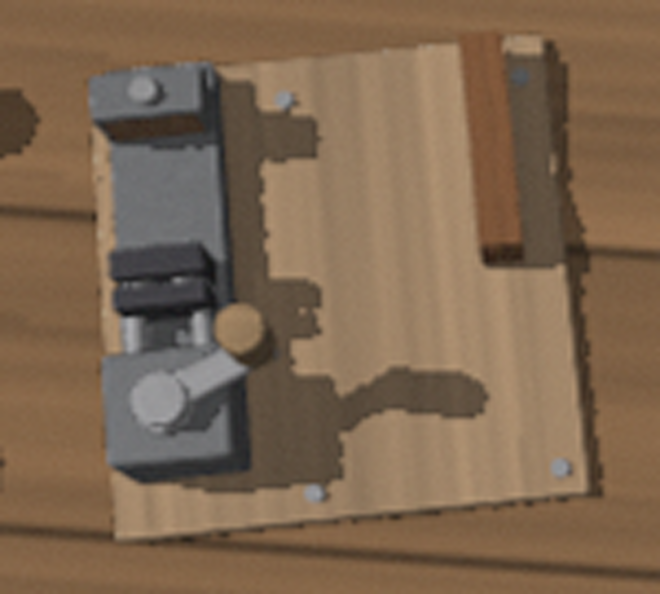

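View pics/sidez.png

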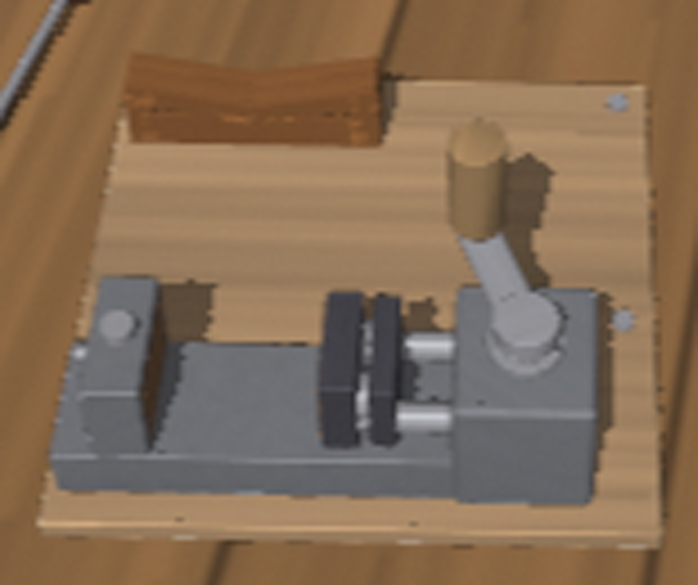

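```bash
python3 - <<'E'
from h import *
f=lambda a,b,z:atz('top',(195+a/4.4,165+b/4.4),z)[:2]
g=lambda a,b,z:atz('side',(195+a/4.5,255+b/4.5),z)[:2]
def seg(n,p,q):
    d=q-p; print(n,p.round(4),q.round(4),'ang',np.degrees(np.arctan2(d[1],d[0])).round(1),'len',np.linalg.norm(d).round(4))
seg('board low',f(590,492,.012),f(117,540,.012))
seg('board right',f(590,492,.012),f(555,45,.012))
seg('supp +y edge',f(487,250,.047),f(460,35,.052))
seg('backface top',f(212,114,.086),f(104,127,.086))
seg('jaw face top',f(206,246,.0855),f(112,256,.0855))
seg('housing top front',f(230,345,.087),f(105,360,.087))
seg('S board low',g(645,85,.012),g(660,535,.012))
seg('S board front',g(660,535,.012),g(40,525,.012))
seg('S jaw face top',g(328,292,.0855),g(320,382,.0855))
seg('S backface top',g(157,278,.086),g(136,392,.086))
seg('S supp +y',g(378,145,.012),g(130,145,.012))
print('axle',f(160,400,.102),'gripT',f(241,328,.154), 'S hub',g(527,318,.102),'gripT',g(481,135,.154))
E
```

```text
board low [ 0.4712 -0.0051] [0.4269 0.2498] ang 99.9 len 0.2587
board right [ 0.4712 -0.0051] [0.7251 0.0328] ang 8.5 len 0.2567
supp +y edge [0.5945 0.0596] [0.7137 0.0839] ang 11.5 len 0.1217
backface top [0.6492 0.2088] [0.638  0.2652] ang 101.2 len 0.0575
jaw face top [0.5774 0.2043] [0.5686 0.2529] ang 100.3 len 0.0494
housing top front [0.5254 0.1859] [0.513  0.2498] ang 101.0 len 0.065
S board low [0.4681 0.0012] [0.4248 0.2549] ang 99.7 len 0.2573
S board front [0.4248 0.2549] [0.6817 0.3011] ang 10.2 len 0.261
S jaw face top [0.5763 0.2128] [0.5681 0.2571] ang 100.4 len 0.0451
S backface top [0.6486 0.2204] [0.6392 0.2766] ang 99.4 len 0.0571
S supp +y [0.592  0.0677] [0.7118 0.0921] ang 11.5 len 0.1222
axle [0.49196752 0.2157522 ] gripT [0.52245268 0.16914317] S hub [0.48982137 0.22144839] gripT [0.51893598 0.1731979 ]
```

```bash
cat >> h.py <<'E'
def go(x,y,z,dyaw=0):
    o=bot.get_obs(); M=R.from_quat(o["tool_rot"]).as_matrix()
    print('tcp',o["eef_pos"].round(4),'xyaw',np.degrees(np.arctan2(M[1,0],M[0,0])).round(2),'shift',(M.T@(np.array([x,y,z])-o["eef_pos"])).round(4),'turn',round(-dyaw/120,4))
E
python3 - <<'E'
from h import *
for uv in((286.6,150.6),(360.9,198.2),(323.7,174.4)): print(atz('side',uv,.064))
m=np.load('m_side.npy'); ys,xs=np.nonzero(m)
P=np.array([atz('side',(u,v),.064)[:2] for u,v in zip(xs,ys)]);c=P.mean(0);d=np.linalg.svd(P-c,full_matrices=False)[2][0];print(c,np.degrees(np.arctan2(d[1],d[0])))
for uv in ((498,203),(430,288)): print('top',atz('top',uv,.064))
go(.565,-.309,.2,143-159.2)
E
```

```text
[ 0.68039048 -0.39943292  0.064     ]
[ 0.44531184 -0.22246545  0.064     ]
[ 0.55581303 -0.30552245  0.064     ]Traceback (most recent call last):
  File "<stdin>", line 4, in <module>
  File "h.py", line 13, in atz
    p,d=ray(n,uv); return p+d*(z-p[2])/d[2]
        ~~~^^^^^^
  File "h.py", line 9, in ray
    K,p,M=cal(n); d=M@np.linalg.solve(K,[uv[0],uv[1],1]); return p,d/np.linalg.norm(d)
          ~~~^^^
  File "h.py", line 5, in cal
    c=bot.calibration(n); K=np.array(c["intrinsics"]); p=np.array(c["xyz"]); a=np.array(c["attitude"])
ValueError: time passes only in moves, steps and waits
```

```bash
sed -i 's/^def cal(n):/import functools\n@functools.lru_cache(None)\ndef cal(n):/' h.py
python3 - <<'E'
from h import *
m=np.load('m_side.npy'); ys,xs=np.nonzero(m)
P=np.array([atz('side',(u,v),.064)[:2] for u,v in zip(xs,ys)]);c=P.mean(0);d=np.linalg.svd(P-c,full_matrices=False)[2][0];print(c,np.degrees(np.arctan2(d[1],d[0])))
go(.563,-.3115,.2,143-159.2)
E
```

```text
[ 0.55788664 -0.30748418] 141.89052421356314
tcp [0.1779 0.4673 0.2313] xyaw 159.16 shift [-0.637  -0.5908  0.0313] turn 0.135
```

```bash
python3 -m inch '[[-0.637,-0.591,0.031,0.135,0],[-0.637,-0.591,0.031,0.135,0],[-0.637,-0.591,0.031,0.135,0],[-0.637,-0.591,0.031,0.135,0],[-0.637,-0.591,0.031,0.135,0],[-0.637,-0.591,0.031,0.135,0],[-0.637,-0.591,0.031,0.135,0],[-0.637,-0.591,0.031,0.135,0],[-0.637,-0.591,0.031,0.135,0],[-0.637,-0.591,0.031,0.135,0]]'; python3 -c "
from h import *
go(.563,-.3115,.2,0)"
```

```text
clock: 2.25
eef_pos: [0.4555, -0.0948, 0.2093]
tool_rot: [0.318, 0.948, 0.0, 0.001]
ft_force: [2.3, 1.5, 0.0]
grip_width: 0.0852
tcp [ 0.4555 -0.0948  0.2093] xyaw 142.93 shift [-0.2164 -0.1081  0.0094] turn 0.0
```

```bash
python3 -m inch '[[-0.215,-0.108,0.01,0,0],[-0.215,-0.108,0.01,0,0],[-0.215,-0.108,0.01,0,0],[-0.215,-0.108,0.01,0,0],[-0.215,-0.108,0.01,0,0],[-0.215,-0.108,0.01,0,0],[-0.215,-0.108,0.01,0,0]]'; python3 -c "
from h import *
cv2.imwrite('pics/t1.png',bot.camera('top')[150:350,340:600,::-1].repeat(3,0).repeat(3,1))
cv2.imwrite('pics/s1.png',bot.camera('side')[100:260,230:430,::-1].repeat(3,0).repeat(3,1))
go(.563,-.3115,.043,0)"
```

```text
clock: 3.12
eef_pos: [0.561, -0.3071, 0.1997]
tool_rot: [0.317, 0.948, 0.0, 0.0]
ft_force: [-0.0, -0.6, 0.9]
grip_width: 0.0854
tcp [ 0.5612 -0.3072  0.2001] xyaw 143.04 shift [-0.0039 -0.0024  0.1571] turn 0.0
```

View pics/t1.png

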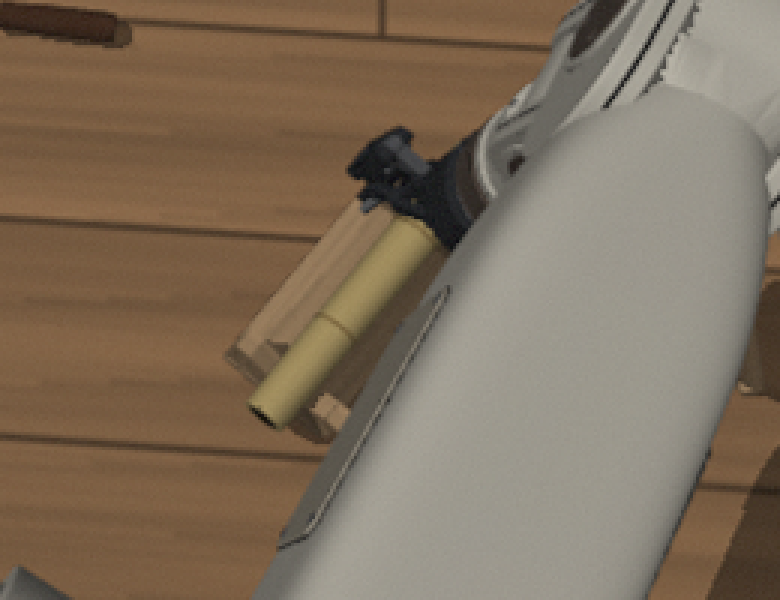

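View pics/s1.png

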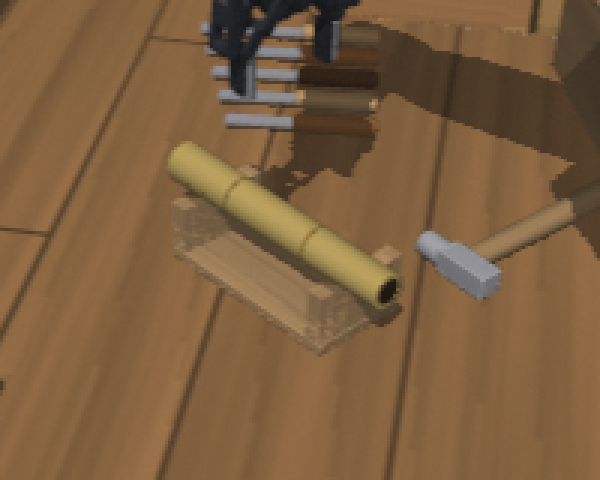

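```bash
python3 -m inch '[[-0.004,-0.002,0.04,0,0],[-0.004,-0.002,0.08,0,0],[-0.004,-0.002,0.11,0,0],[-0.004,-0.002,0.135,0,0],[-0.004,-0.002,0.155,0,0],[-0.004,-0.002,0.157,0,0],[-0.004,-0.002,0.157,0,0]]'; python3 -c "
from h import *
cv2.imwrite('pics/s2.png',bot.camera('side')[100:260,230:430,::-1].repeat(3,0).repeat(3,1))
go(.563,-.3115,.043,0)"
```

```text
clock: 4.1
eef_pos: [0.5637, -0.3122, 0.0432]
tool_rot: [0.317, 0.948, -0.0, 0.001]
ft_force: [-0.5, -0.3, -0.3]
grip_width: 0.0857
tcp [ 0.5641 -0.3125  0.0436] xyaw 142.99 shift [0.0014 0.0001 0.0006] turn 0.0
```

View pics/s2.png

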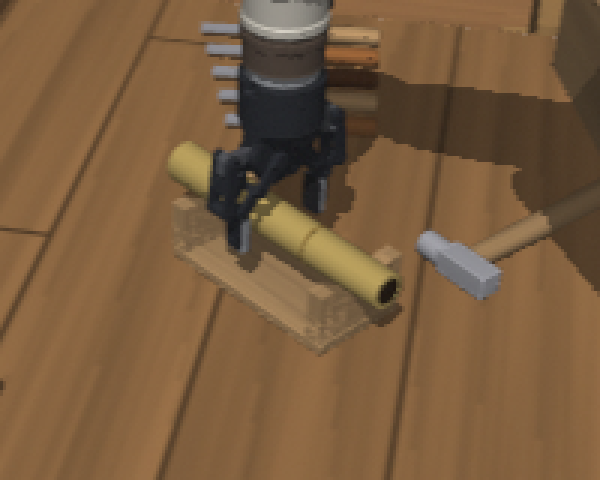

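```bash
python3 -m inch '[[0,0,0,0,1],[0,0,0,0,1],[0,0,0,0,1],[0,0,0,0,1],[0,0,0,0,1],[0,0,0,0,1]]'; python3 -m inch '[[0,0,-0.03,0,1],[0,0,-0.06,0,1],[0,0,-0.1,0,1],[0,0,-0.14,0,1],[0,0,-0.16,0,1],[0,0,-0.16,0,1],[0,0,-0.16,0,1]]';python3 -c "
from h import *
cv2.imwrite('pics/s3.png',bot.camera('side')[60:240,230:430,::-1].repeat(3,0).repeat(3,1))
go(.639,.1585,.2,103-143)"
```

```text
clock: 4.9
eef_pos: [0.5629, -0.3136, 0.043]
tool_rot: [0.318, 0.948, -0.001, 0.0]
ft_force: [-3.3, -3.0, 6.4]
grip_width: 0.0369
clock: 5.78
eef_pos: [0.5626, -0.3118, 0.2001]
tool_rot: [0.318, 0.948, 0.0, -0.001]
ft_force: [0.1, -0.1, -2.2]
grip_width: 0.0366
tcp [ 0.5624 -0.3117  0.1998] xyaw 142.96 shift [0.2221 0.4215 0.0005] turn 0.3333
```

View pics/s3.png

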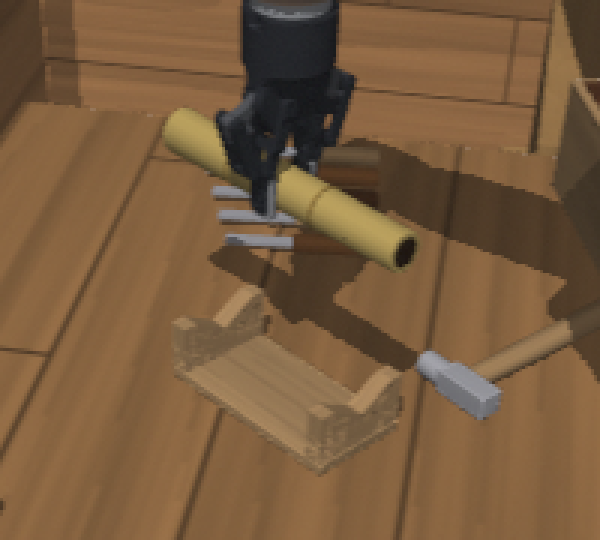

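```bash
python3 -m inch '[[0.218,0.416,0,0.333,1],[0.218,0.416,0,0.333,1],[0.218,0.416,0,0.333,1],[0.218,0.416,0,0.333,1],[0.218,0.416,0,0.333,1],[0.218,0.416,0,0.333,1],[0.218,0.416,0,0.333,1],[0.218,0.416,0,0.333,1],[0.218,0.416,0,0.333,1],[0.218,0.416,0,0.333,1]]'; python3 -c "
from h import *
cv2.imwrite('pics/s4.png',bot.camera('side')[200:400,150:390,::-1].repeat(3,0).repeat(3,1))
cv2.imwrite('pics/t4.png',bot.camera('top')[120:310,180:400,::-1].repeat(3,0).repeat(3,1))
go(.633,.1575,.1,0)"
```

```text
clock: 7.08
eef_pos: [0.639, 0.1507, 0.2003]
tool_rot: [0.622, 0.783, -0.001, -0.001]
ft_force: [0.6, -0.3, -2.3]
grip_width: 0.0367
tcp [0.6394 0.1496 0.2012] xyaw 102.91 shift [ 0.0091 -0.0043  0.1012] turn 0.0
```

View pics/s4.png

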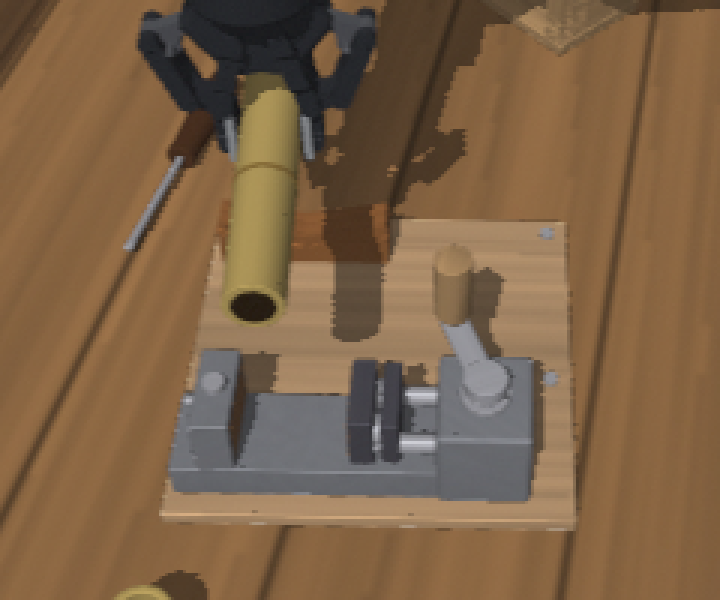

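View pics/t4.png

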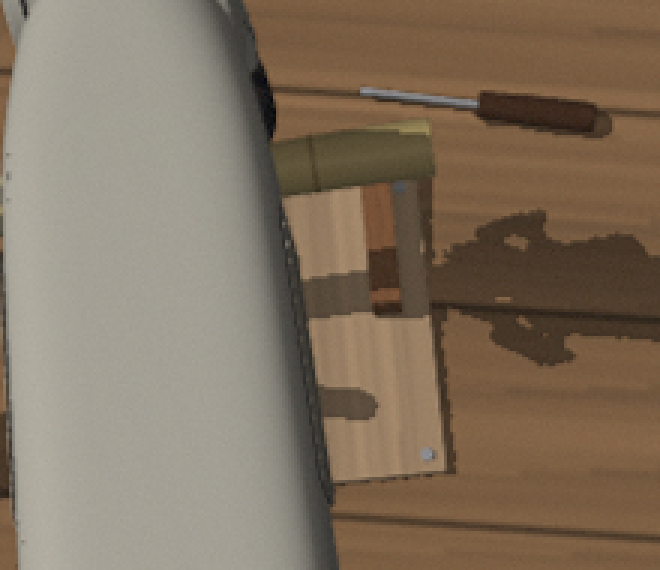

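```bash
python3 -c "
from h import *
print(atz('side',(234.7,301.7),.22),atz('top',(324,167.5),.22))"
```

```text
[0.6051879  0.28577515 0.22      ] [0.67234109 0.01971693 0.22      ]
```

```bash
python3 -m inch '[[0.009,-0.004,0.02,0,1],[0.009,-0.004,0.05,0,1],[0.009,-0.004,0.08,0,1],[0.009,-0.004,0.105,0,1],[0.009,-0.004,0.125,0,1],[0.009,-0.004,0.14,0,1],[0.009,-0.004,0.145,0,1],[0.009,-0.004,0.145,0,1]]'; python3 -c "
from h import *
cv2.imwrite('pics/s5.png',bot.camera('side')[200:400,150:390,::-1].repeat(3,0).repeat(3,1))
go(.633,.1565,.039,0)"
```

```text
clock: 8.18
eef_pos: [0.634, 0.1585, 0.0572]
tool_rot: [0.623, 0.782, 0.0, 0.0]
ft_force: [0.1, 0.4, -1.0]
grip_width: 0.0362
tcp [0.6345 0.1587 0.0578] xyaw 102.98 shift [-0.0018 -0.002   0.0188] turn 0.0
```

View pics/s5.png

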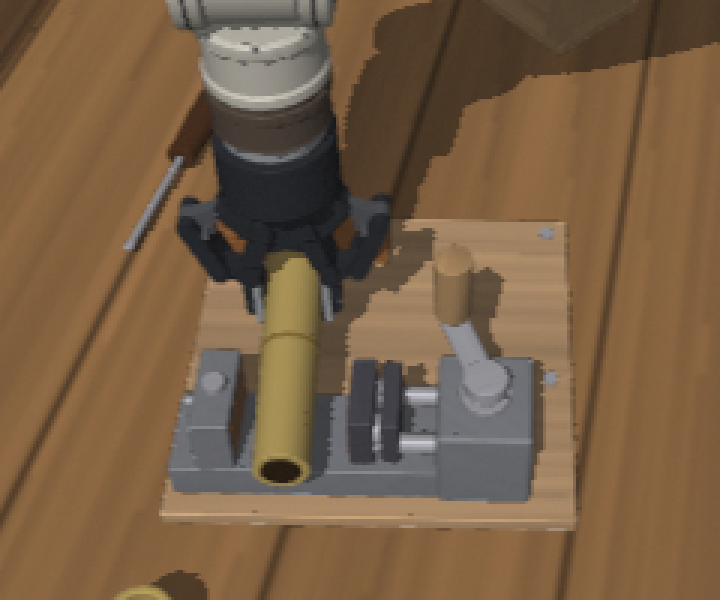

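```bash
python3 -m inch '[[0,0,0.008,0,1],[0,0,0.014,0,1],[0,0,0.015,0,1],[0,0,0.015,0,1]]'; python3 -m inch '[[0,0,0.002,0,1],[0,0,0.002,0,1]]'; python3 -m inch '[[0,0,0.0015,0,1],[0,0,0.0015,0,1]]'
```

```text
clock: 8.72
eef_pos: [0.6338, 0.1589, 0.0419]
tool_rot: [0.623, 0.783, -0.0, -0.0]
ft_force: [-0.6, -1.0, -1.8]
grip_width: 0.0365
clock: 8.98
eef_pos: [0.6338, 0.1588, 0.04]
tool_rot: [0.623, 0.783, -0.0, -0.0]
ft_force: [0.1, 0.1, -1.3]
grip_width: 0.0369
clock: 9.22
eef_pos: [0.6341, 0.159, 0.0387]
tool_rot: [0.623, 0.783, 0.0, 0.0]
ft_force: [-0.5, 0.5, 0.5]
grip_width: 0.0362
```

```bash
python3 -m inch '[[0,0,0.001,0,1],[0,0,0.001,0,1]]';  python3 -m inch '[[0,0,0.001,0,1],[0,0,0.001,0,1]]'; python3 -c "
from h import *
cv2.imwrite('pics/s6.png',bot.camera('side')[200:400,150:390,::-1].repeat(3,0).repeat(3,1))"
```

```text
clock: 9.48
eef_pos: [0.6341, 0.159, 0.0384]
tool_rot: [0.623, 0.783, 0.0, 0.0]
ft_force: [-1.9, 0.3, 3.9]
grip_width: 0.0367
clock: 9.72
eef_pos: [0.6342, 0.159, 0.0384]
tool_rot: [0.623, 0.783, 0.001, 0.0]
ft_force: [-3.6, 0.4, 9.0]
grip_width: 0.0367
```

View pics/s6.png

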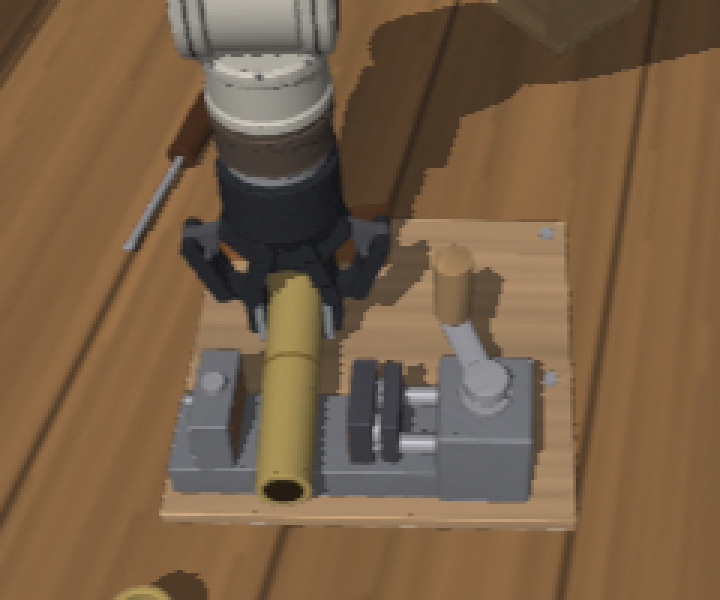

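```bash
python3 -m inch '[[0,0,-0.0015,0,1],[0,0,-0.0015,0,0.45],[0,0,-0.0015,0,0.4],[0,0,-0.0015,0,0.3],[0,0,-0.0015,0,0.1],[0,0,-0.0015,0,0],[0,0,-0.0015,0,0],[0,0,-0.0015,0,0]]'; python3 -c "
from h import *
cv2.imwrite('pics/s7.png',bot.camera('side')[200:400,150:390,::-1].repeat(3,0).repeat(3,1))"
```

```text
clock: 10.78
eef_pos: [0.6339, 0.1589, 0.038]
tool_rot: [0.623, 0.783, 0.0, 0.0]
ft_force: [0.3, -0.9, 0.5]
grip_width: 0.0855
```

View pics/s7.png

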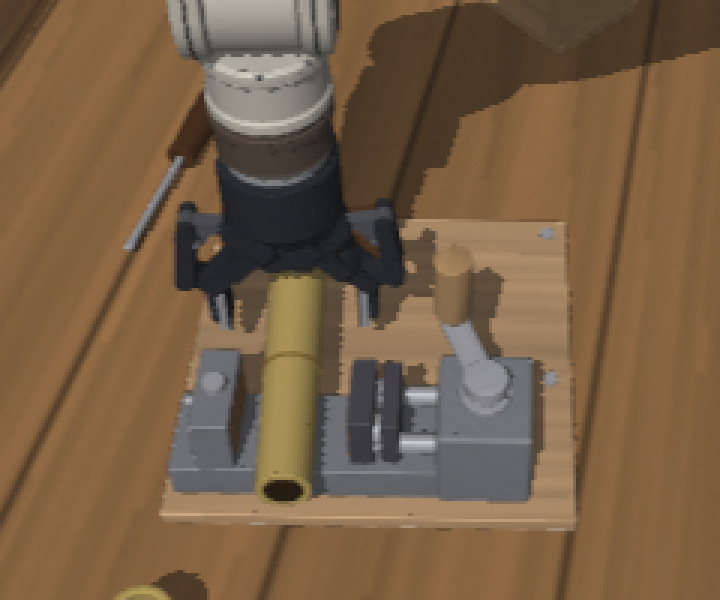

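```bash
python3 -m inch '[[0,0,-0.03,0,0],[0,0,-0.08,0,0],[0,0,-0.13,0,0],[0,0,-0.17,0,0],[0,0,-0.17,0,0]]'; python3 -c "
from h import *
go(.521,.172,.21,0)
for n in ('side','top'):
    bot.camera(n)
    for t in ['tube','axle','grip_mid','jaw','seat']:
        print(n,t,[(round(s,2),p.round(1)) for s,p in spot(n,t)][:3])
"
```

```text
clock: 11.45
eef_pos: [0.6363, 0.1594, 0.2132]
tool_rot: [0.623, 0.783, 0.004, 0.003]
ft_force: [0.3, 0.5, 0.1]
grip_width: 0.0854
tcp [0.6363 0.1594 0.2132] xyaw 103.0 shift [ 0.0382 -0.1095  0.0022] turn 0.0
side tube [(0.93, array([249.2, 304.9]))]
side axle [(0.82, array([311.6, 315.6]))]
side grip_mid [(0.68, array([300. , 295.3])), (0.68, array([268.4, 338.2]))]
side jaw [(0.74, array([267.3, 339.1]))]
side seat [(0.65, array([243.8, 301.1]))]
top tube [(0.68, array([261.1, 199.3]))]
top axle []
top grip_mid []
top jaw []
top seat [(0.59, array([265.1, 199.5]))]
```

```bash
python3 -m inch '[[0.038,-0.11,0,0,0],[0.038,-0.11,0,0,0],[0.038,-0.11,0,0,0],[0.038,-0.11,0,0,0]]'; python3 -c "
from h import *
print('axle',atz('side',(311.6,315.6),.13),'grip',atz('side',(300,295.3),.128),'tube',tri((261.1,199.3),(249.2,304.9)))
cv2.imwrite('pics/s8.png',bot.camera('side')[200:400,150:390,::-1].repeat(3,0).repeat(3,1))
cv2.imwrite('pics/t8.png',bot.camera('top')[120:310,180:400,::-1].repeat(3,0).repeat(3,1))
go(.521,.172,.114)
"
```

```text
clock: 12.55
eef_pos: [0.519, 0.1714, 0.2089]
tool_rot: [0.622, 0.783, 0.001, 0.001]
ft_force: [0.8, 0.3, 0.1]
grip_width: 0.0855
axle [0.4914914  0.22029947 0.13      ] grip [0.52177183 0.17655486 0.128     ] tube (array([0.632483  , 0.16815055, 0.06447815]), np.float64(0.01012784389103421))
tcp [0.5199 0.1713 0.2087] xyaw 102.97 shift [0.0004 0.001  0.0947] turn 0.0
```

View pics/s8.png

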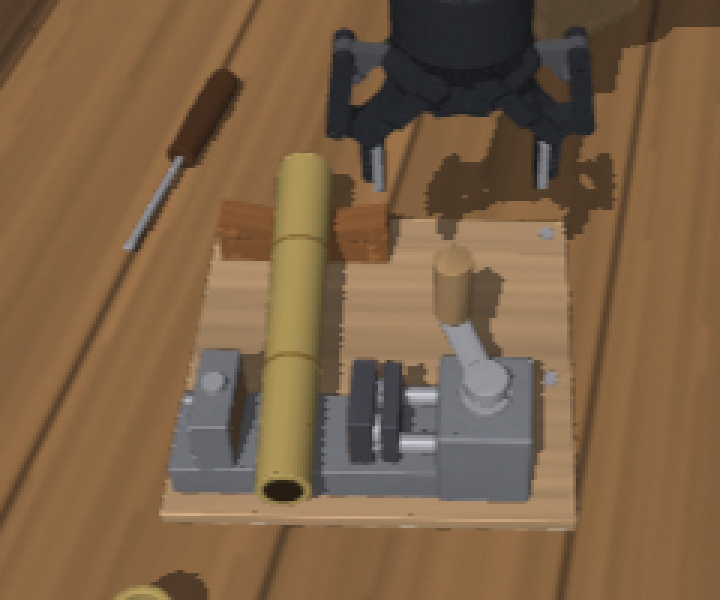

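View pics/t8.png

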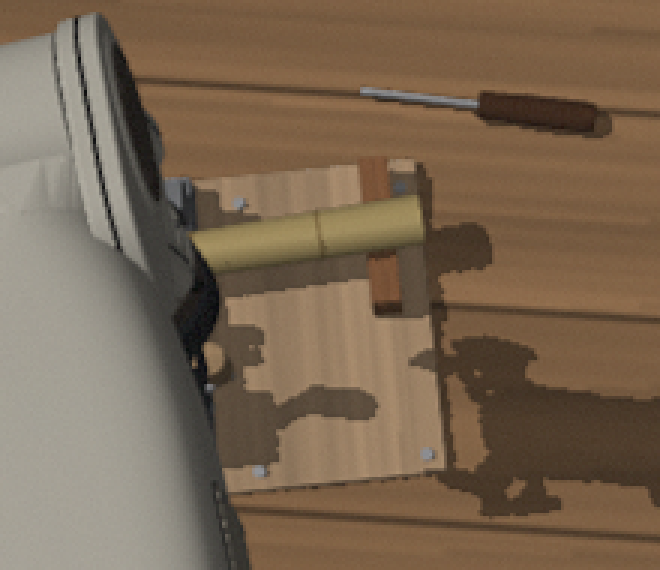

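```bash
python3 -m inch '[[0.001,0.001,0.03,0,0],[0.001,0.001,0.06,0,0],[0.001,0.001,0.085,0,0],[0.001,0.001,0.095,0,0],[0.001,0.001,0.095,0,0]]'; python3 -c "
from h import *
cv2.imwrite('pics/s9.png',bot.camera('side')[200:400,150:390,::-1].repeat(3,0).repeat(3,1))
go(.521,.173,.114)
"
```

```text
clock: 13.28
eef_pos: [0.5194, 0.1722, 0.1126]
tool_rot: [0.623, 0.782, -0.0, -0.0]
ft_force: [-0.0, -0.1, 0.7]
grip_width: 0.0853
tcp [0.5199 0.1724 0.1135] xyaw 102.97 shift [ 0.0003  0.0012 -0.0005] turn 0.0
```

View pics/s9.png

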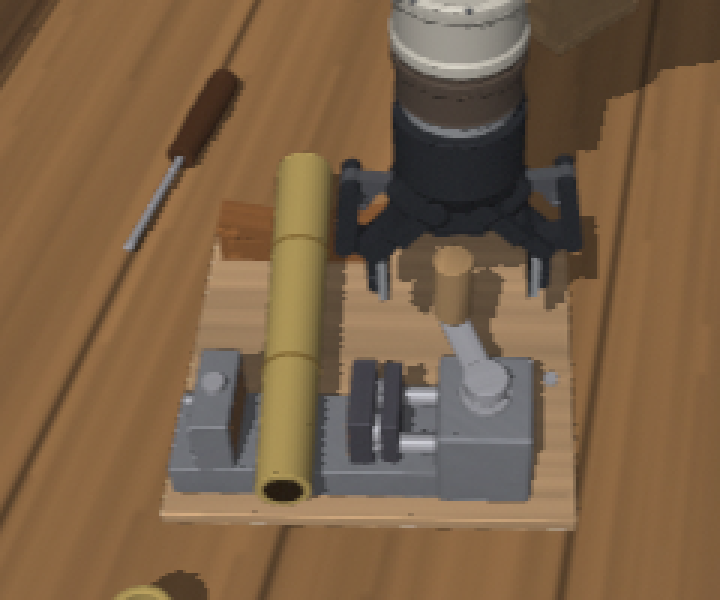

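```bash
python3 -c "
from h import *
print(proj('side',[.5199,.1724,.1265]),atz('side',(303,297.5),.1265), 'gripaxis at .154 px',atz('side',(150+453/3,200+252/3),.154),'bot',atz('side',(150+455/3,200+318/3),.102))
"
```

```text
[301.42341841 294.29916341] [0.51545936 0.17942472 0.1265    ] gripaxis at .154 px [0.52102569 0.17113549 0.154     ] bot [0.51772536 0.18041148 0.102     ]
```

```bash
python3 -m inch '[[0,0,0,0,1],[0,0,0,0,1],[0,0,0,0,1],[0,0,0,0,1],[0,0,0,0,1],[0,0,0,0,1],[0,0,0,0,1]]'; python3 -c "
from h import *
cv2.imwrite('pics/s10.png',bot.camera('side')[240:360,230:370,::-1].repeat(5,0).repeat(5,1))
go(.521,.173,.114)
"
```

```text
clock: 14.2
eef_pos: [0.5206, 0.1727, 0.1142]
tool_rot: [0.623, 0.783, 0.002, 0.001]
ft_force: [4.6, 1.4, 6.0]
grip_width: 0.0235
tcp [0.5206 0.1727 0.1142] xyaw 102.99 shift [0.0002 0.0004 0.0002] turn 0.0
```

View pics/s10.png

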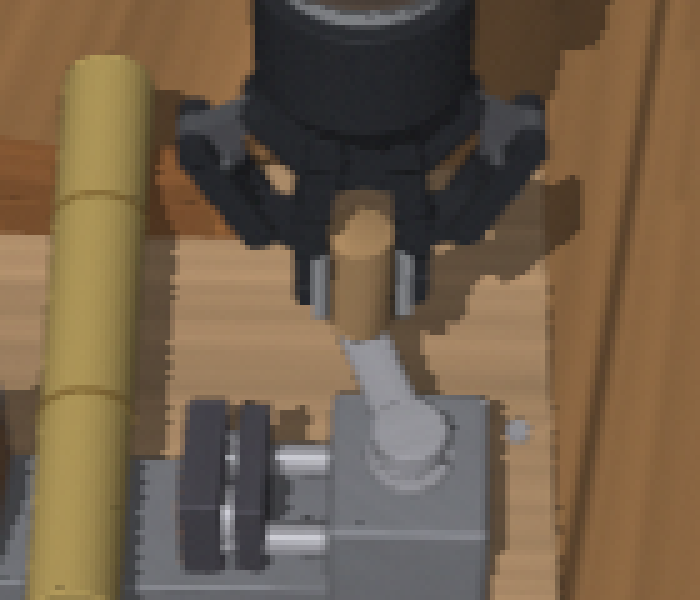

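```bash
cat >> h.py <<'E'
def circ(cx,cy,th0,steps,r=.055):
    # rows of shift in tool frame, from measured TCP at present; steps = cumulative degrees clockwise
    o=bot.get_obs(); M=R.from_quat(o["tool_rot"]).as_matrix(); p=o["eef_pos"]
    for s in steps:
        a=np.radians(th0-s); w=np.array([cx+r*np.cos(a)-p[0],cy+r*np.sin(a)-p[1],0]); print(s,(M.T@w)[:2].round(4))
def state(cx,cy):
    o=bot.get_obs(); p=o["eef_pos"]; d=p[:2]-[cx,cy]; r=np.linalg.norm(d); e=d/r; t=np.array([e[1],-e[0]]); f=o["ft_force"]
    print('t',round(o["clock"],2),'tcp',p.round(4),'r',r.round(4),'th',np.degrees(np.arctan2(d[1],d[0])).round(1),'Frad',(f[:2]@e).round(2),'resist',-(f[:2]@t).round(2),'Fz',f[2].round(2),'w',o["grip_width"].round(4))
E
python3 -c "
from h import *
state(.4915,.2187); circ(.4915,.2187,-58.2,range(12,121,12))"
```

```text
Traceback (most recent call last):
  File "h.py", line 33, in state
    print('t',round(o["clock"],2),'tcp',p.round(4),'r',r.round(4),'th',np.degrees(np.arctan2(d[1],d[0])).round(1),'Frad',(f[:2]@e).round(2),'resist',-(f[:2]@t).round(2),'Fz',f[2].round(2),'w',o["grip_width"].round(4))
                                                                                                                                                                                                ^^^^^^^^^^^^^^^^^^^^^
AttributeError: 'float' object has no attribute 'round'
```

```bash
sed -i 's/o\["grip_width"\].round(4)/round(o["grip_width"],4)/' h.py
python3 -c "
from h import *
state(.4915,.2187); circ(.4915,.2187,-58.2,range(12,121,12))"
```

```text
t 14.25 tcp [0.5206 0.1727 0.1142] r 0.0544 th -57.6 Frad 2.09 resist 3.95 Fz 5.63 w 0.0234
12 [-0.0033 -0.0115]
24 [-0.0034 -0.023 ]
36 [-0.0012 -0.0343]
48 [ 0.0033 -0.0449]
60 [ 0.0099 -0.0543]
72 [ 0.0184 -0.0621]
84 [ 0.0283 -0.068 ]
96 [ 0.0391 -0.0717]
108 [ 0.0506 -0.0731]
120 [ 0.062 -0.072]
```

```bash
python3 -m inch '[[-0.0033,-0.0115,0,0,1],[-0.0034,-0.023,0,0,1],[-0.0012,-0.0343,0,0,1],[0.0033,-0.0449,0,0,1]]'
python3 -c "
from h import *
state(.4915,.2187); circ(.4915,.2187,-106.2,range(12,121,12))"
```

```text
clock: 14.75
eef_pos: [0.4768, 0.167, 0.1142]
tool_rot: [0.622, 0.783, 0.003, 0.001]
ft_force: [8.0, 4.4, 2.2]
grip_width: 0.0231
t 14.75 tcp [0.4768 0.167  0.1142] r 0.0537 th -105.8 Frad -6.39 resist 6.49 Fz 2.17 w 0.0231
12 [ 0.0057 -0.0103]
24 [ 0.0141 -0.0181]
36 [ 0.024 -0.024]
48 [ 0.0349 -0.0277]
60 [ 0.0463 -0.0291]
72 [ 0.0578 -0.028 ]
84 [ 0.0688 -0.0246]
96 [ 0.0788 -0.019 ]
108 [ 0.0874 -0.0115]
120 [ 0.0943 -0.0022]
```

```bash
python3 -m inch '[[0.0057,-0.0103,0,0,1],[0.0141,-0.0181,0,0,1],[0.024,-0.024,0,0,1],[0.0349,-0.0277,0,0,1],[0.0463,-0.0291,0,0,1]]'
python3 -c "
from h import *
state(.4915,.2187); circ(.4915,.2187,-166.2,range(12,121,12))"
```

```text
clock: 15.38
eef_pos: [0.4395, 0.204, 0.1142]
tool_rot: [0.623, 0.782, 0.002, 0.004]
ft_force: [10.9, -2.8, 0.5]
grip_width: 0.0235
t 15.38 tcp [0.4395 0.204  0.1142] r 0.054 th -164.2 Frad -9.76 resist 5.71 Fz 0.51 w 0.0235
12 [0.0133 0.    ]
24 [0.0243 0.0034]
36 [0.0344 0.009 ]
48 [0.043  0.0165]
60 [0.0499 0.0257]
72 [0.0548 0.0362]
84 [0.0573 0.0474]
96 [0.0575 0.0589]
108 [0.0553 0.0702]
120 [0.0508 0.0807]
```

```bash
cat >> h.py <<'E'
def circ2(cx,cy,p,angs,r=.055,yaw=103.0):
    y=np.radians(yaw); X=np.array([np.cos(y),np.sin(y)]); Y=np.array([np.sin(y),-np.cos(y)])
    for s in angs:
        a=np.radians(s); q=np.array([cx+r*np.cos(a),cy+r*np.sin(a)]); w=q-p; print(s,'[%.4f,%.4f,0,0,1]'%(w@X,w@Y),q.round(4))
E
python3 -c "
from h import *
circ2(.4925,.2187,[.4375,.2045],range(-178,-298,-12))"
```

```text
-178 [0.0120,0.0028,0,0,1] [0.4375 0.2168]
-190 [0.0230,0.0062,0,0,1] [0.4383 0.2283]
-202 [0.0330,0.0117,0,0,1] [0.4415 0.2393]
-214 [0.0417,0.0193,0,0,1] [0.4469 0.2495]
-226 [0.0486,0.0285,0,0,1] [0.4543 0.2583]
-238 [0.0535,0.0389,0,0,1] [0.4634 0.2653]
-250 [0.0561,0.0501,0,0,1] [0.4737 0.2704]
-262 [0.0563,0.0616,0,0,1] [0.4848 0.2732]
-274 [0.0541,0.0729,0,0,1] [0.4963 0.2736]
-286 [0.0496,0.0834,0,0,1] [0.5077 0.2716]
```

```bash
python3 -m inch '[[0.012,0.0028,0,0,1],[0.023,0.0062,0,0,1],[0.033,0.0117,0,0,1],[0.0417,0.0193,0,0,1],[0.0486,0.0285,0,0,1],[0.0535,0.0389,0,0,1]]'
python3 -c "
from h import *
state(.4925,.2187); circ2(.4925,.2187,[.4634,.2653],range(-250,-370,-12))"
```

```text
clock: 16.12
eef_pos: [0.4593, 0.264, 0.114]
tool_rot: [0.622, 0.783, -0.002, -0.001]
ft_force: [-5.5, -4.2, 13.8]
grip_width: 0.0231
t 16.12 tcp [0.4593 0.264  0.114 ] r 0.0561 th 126.3 Frad -0.11 resist 6.91 Fz 13.78 w 0.0231
-250 [0.0026,0.0112,0,0,1] [0.4737 0.2704]
-262 [0.0028,0.0227,0,0,1] [0.4848 0.2732]
-274 [0.0006,0.0340,0,0,1] [0.4963 0.2736]
-286 [-0.0038,0.0445,0,0,1] [0.5077 0.2716]
-298 [-0.0104,0.0540,0,0,1] [0.5183 0.2673]
-310 [-0.0189,0.0618,0,0,1] [0.5279 0.2608]
-322 [-0.0287,0.0677,0,0,1] [0.5358 0.2526]
-334 [-0.0396,0.0715,0,0,1] [0.5419 0.2428]
-346 [-0.0510,0.0729,0,0,1] [0.5459 0.232 ]
-358 [-0.0624,0.0719,0,0,1] [0.5475 0.2206]
```

```bash
python3 -m inch '[[0.0026,0.0112,-0.0015,0,1],[0.0028,0.0227,-0.0015,0,1],[0.0006,0.034,-0.0015,0,1],[-0.0038,0.0445,-0.0015,0,1]]'
python3 -c "
from h import *
state(.4925,.2187); circ2(.4925,.2187,[.5077,.2716],range(-298,-418,-12))"
```

```text
clock: 16.62
eef_pos: [0.5027, 0.2738, 0.1143]
tool_rot: [0.621, 0.784, -0.0, -0.004]
ft_force: [-4.8, 7.7, 4.6]
grip_width: 0.0235
t 16.62 tcp [0.5027 0.2738 0.1143] r 0.0561 th 79.6 Frad 6.75 resist 6.13 Fz 4.59 w 0.0235
-298 [-0.0066,0.0094,0,0,1] [0.5183 0.2673]
-310 [-0.0150,0.0172,0,0,1] [0.5279 0.2608]
-322 [-0.0249,0.0231,0,0,1] [0.5358 0.2526]
-334 [-0.0358,0.0269,0,0,1] [0.5419 0.2428]
-346 [-0.0472,0.0283,0,0,1] [0.5459 0.232 ]
-358 [-0.0586,0.0273,0,0,1] [0.5475 0.2206]
-370 [-0.0696,0.0239,0,0,1] [0.5467 0.2091]
-382 [-0.0797,0.0183,0,0,1] [0.5435 0.1981]
-394 [-0.0883,0.0108,0,0,1] [0.5381 0.1879]
-406 [-0.0953,0.0016,0,0,1] [0.5307 0.1791]
```

```bash
python3 -m inch '[[-0.006,0.0095,0,0,1],[-0.0142,0.017,0,0,1],[-0.0241,0.023,0,0,1],[-0.035,0.0268,0,0,1],[-0.0464,0.0282,0,0,1],[-0.0578,0.0271,0,0,1]]'
python3 -c "
from h import *
state(.4925,.2195); circ2(.4925,.2195,[.5475,.2215],range(-370,-490,-12))
cv2.imwrite('pics/s11.png',bot.camera('side')[240:400,190:370,::-1].repeat(4,0).repeat(4,1)[:600])
"
```

```text
clock: 17.38
eef_pos: [0.5471, 0.2237, 0.1145]
tool_rot: [0.622, 0.783, 0.003, -0.0]
ft_force: [6.6, 6.7, -2.8]
grip_width: 0.0234
t 17.38 tcp [0.5471 0.2237 0.1145] r 0.0548 th 4.4 Frad 7.08 resist 6.15 Fz -2.78 w 0.0234
-370 [-0.0111,-0.0034,0,0,1] [0.5467 0.2099]
-382 [-0.0211,-0.0090,0,0,1] [0.5435 0.1989]
-394 [-0.0298,-0.0165,0,0,1] [0.5381 0.1887]
-406 [-0.0367,-0.0257,0,0,1] [0.5307 0.1799]
-418 [-0.0416,-0.0361,0,0,1] [0.5216 0.1729]
-430 [-0.0442,-0.0473,0,0,1] [0.5113 0.1678]
-442 [-0.0444,-0.0588,0,0,1] [0.5002 0.165 ]
-454 [-0.0422,-0.0701,0,0,1] [0.4887 0.1646]
-466 [-0.0377,-0.0807,0,0,1] [0.4773 0.1666]
-478 [-0.0311,-0.0901,0,0,1] [0.4667 0.1709]
```

View pics/s11.png

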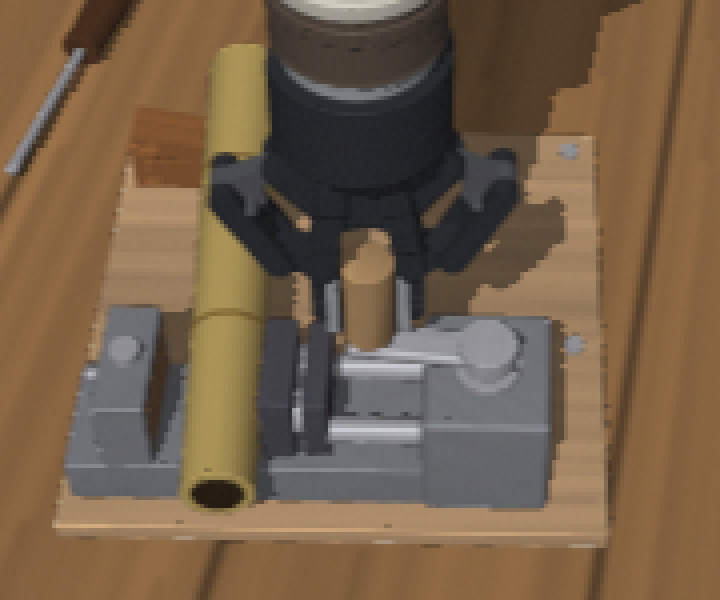

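```bash
python3 -m inch '[[-0.0111,-0.0034,0,0,1],[-0.0211,-0.009,0,0,1],[-0.0298,-0.0165,0,0,1],[-0.0367,-0.0257,0,0,1],[-0.0416,-0.0361,0,0,1]]'
python3 -c "
from h import *
state(.4925,.2195); circ2(.4925,.2195,[.5216,.1729],range(-428,-488,-10))
"
```

```text
clock: 18.05
eef_pos: [0.5206, 0.1727, 0.1144]
tool_rot: [0.623, 0.783, 0.001, 0.001]
ft_force: [5.2, 3.3, -0.9]
grip_width: 0.0235
t 18.05 tcp [0.5206 0.1727 0.1144] r 0.0546 th -59.0 Frad -0.09 resist 6.17 Fz -0.95 w 0.0235
-428 [-0.0024,-0.0093,0,0,1] [0.5131 0.1685]
-438 [-0.0030,-0.0188,0,0,1] [0.5039 0.1657]
-448 [-0.0020,-0.0284,0,0,1] [0.4944 0.1645]
-458 [0.0006,-0.0376,0,0,1] [0.4848 0.165 ]
-468 [0.0048,-0.0462,0,0,1] [0.4755 0.1672]
-478 [0.0104,-0.0540,0,0,1] [0.4667 0.1709]
```

```bash
python3 -m inch '[[-0.0024,-0.0093,0,0,1],[-0.003,-0.0188,0,0,1],[-0.002,-0.0284,0,0,1],[0.0006,-0.0376,0,0,1],[0.0048,-0.0462,0,0,1],[0.0104,-0.054,0,0,1]]'
python3 -c "
from h import *
state(.4925,.2195); circ2(.4925,.2195,[.4667,.1709],range(-486,-550,-8))
cv2.imwrite('pics/s12.png',bot.camera('side')[240:400,190:370,::-1].repeat(4,0).repeat(4,1)[:600])
"
```

```text
clock: 18.8
eef_pos: [0.4661, 0.1714, 0.1144]
tool_rot: [0.622, 0.783, 0.002, 0.001]
ft_force: [9.8, 4.4, -5.6]
grip_width: 0.0233
t 18.8 tcp [0.4661 0.1714 0.1144] r 0.0548 th -118.8 Frad -8.54 resist 6.46 Fz -5.6 w 0.0233
-486 [0.0055,-0.0054,0,0,1] [0.4602 0.175 ]
-494 [0.0116,-0.0101,0,0,1] [0.4543 0.1799]
-502 [0.0183,-0.0138,0,0,1] [0.4492 0.1856]
-510 [0.0255,-0.0165,0,0,1] [0.4449 0.192 ]
-518 [0.0329,-0.0183,0,0,1] [0.4415 0.1989]
-526 [0.0406,-0.0189,0,0,1] [0.4391 0.2062]
-534 [0.0483,-0.0185,0,0,1] [0.4378 0.2138]
-542 [0.0558,-0.0171,0,0,1] [0.4375 0.2214]
```

View pics/s12.png

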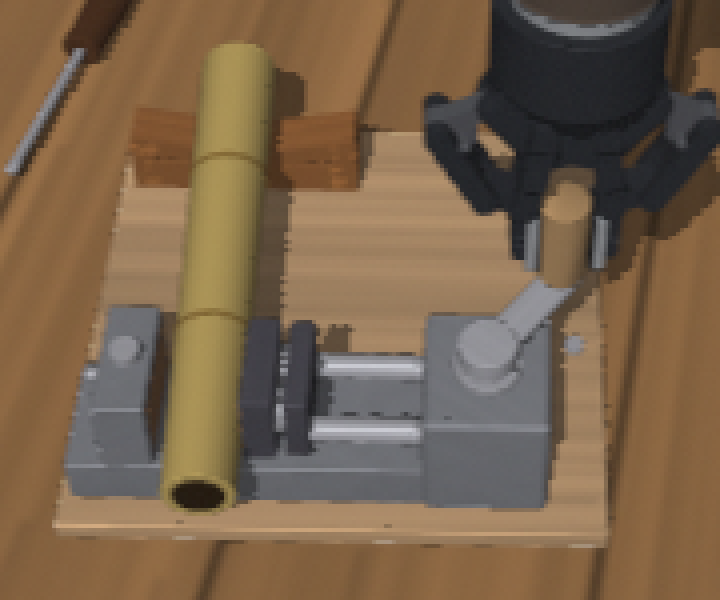

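```bash
python3 -m inch '[[0.0055,-0.0054,0,0,1],[0.0116,-0.0101,0,0,1],[0.0183,-0.0138,0,0,1],[0.0255,-0.0165,0,0,1],[0.0329,-0.0183,0,0,1]]'
python3 -c "
from h import *
state(.4925,.2195); circ2(.4925,.2195,[.4415,.1989],range(-526,-590,-8))
cv2.imwrite('pics/s13.png',bot.camera('side')[290:380,190:310,::-1].repeat(6,0).repeat(6,1)[:600])
"
```

```text
clock: 19.48
eef_pos: [0.4418, 0.1979, 0.1143]
tool_rot: [0.623, 0.782, 0.001, 0.003]
ft_force: [13.0, -2.1, -5.2]
grip_width: 0.0232
t 19.48 tcp [0.4418 0.1979 0.1143] r 0.0551 th -156.9 Frad -11.16 resist 7.04 Fz -5.19 w 0.0232
-526 [0.0076,-0.0007,0,0,1] [0.4391 0.2062]
-534 [0.0153,-0.0003,0,0,1] [0.4378 0.2138]
-542 [0.0228,0.0012,0,0,1] [0.4375 0.2214]
-550 [0.0301,0.0037,0,0,1] [0.4383 0.2291]
-558 [0.0369,0.0072,0,0,1] [0.4402 0.2365]
-566 [0.0432,0.0116,0,0,1] [0.4431 0.2436]
-574 [0.0488,0.0168,0,0,1] [0.4469 0.2503]
-582 [0.0537,0.0228,0,0,1] [0.4516 0.2563]
```

View pics/s13.png

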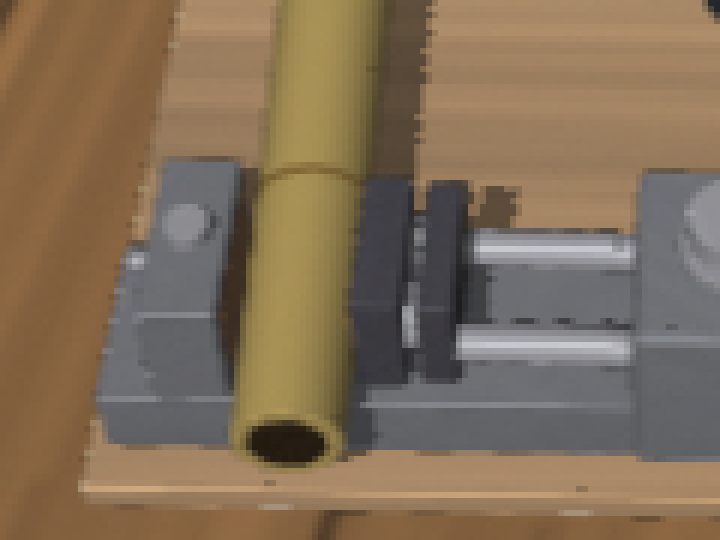

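```bash
python3 -m inch '[[0.0074,0.0003,0,0,1],[0.0151,0.0007,0,0,1],[0.0226,0.0022,0,0,1],[0.0226,0.0022,0,0,1]]'
python3 -c "
from h import *
state(.4935,.2195); circ2(.4935,.2195,[.4385,.2214],range(-548,-602,-6))
cv2.imwrite('pics/s14.png',bot.camera('side')[290:380,190:310,::-1].repeat(6,0).repeat(6,1)[:600])
"
```

```text
clock: 20.02
eef_pos: [0.4373, 0.2196, 0.1143]
tool_rot: [0.623, 0.782, -0.001, 0.002]
ft_force: [6.1, -2.7, 0.6]
grip_width: 0.0228
t 20.02 tcp [0.4373 0.2196 0.1143] r 0.0562 th 179.9 Frad -6.11 resist 2.73 Fz 0.59 w 0.0228
-548 [0.0055,0.0018,0,0,1] [0.439  0.2272]
-554 [0.0107,0.0042,0,0,1] [0.4401 0.2328]
-560 [0.0157,0.0070,0,0,1] [0.4418 0.2383]
-566 [0.0204,0.0104,0,0,1] [0.4441 0.2436]
-572 [0.0247,0.0143,0,0,1] [0.4469 0.2486]
-578 [0.0285,0.0186,0,0,1] [0.4502 0.2534]
-584 [0.0319,0.0232,0,0,1] [0.4539 0.2577]
-590 [0.0348,0.0282,0,0,1] [0.4581 0.2616]
-596 [0.0371,0.0335,0,0,1] [0.4627 0.2651]
```

View pics/s14.png

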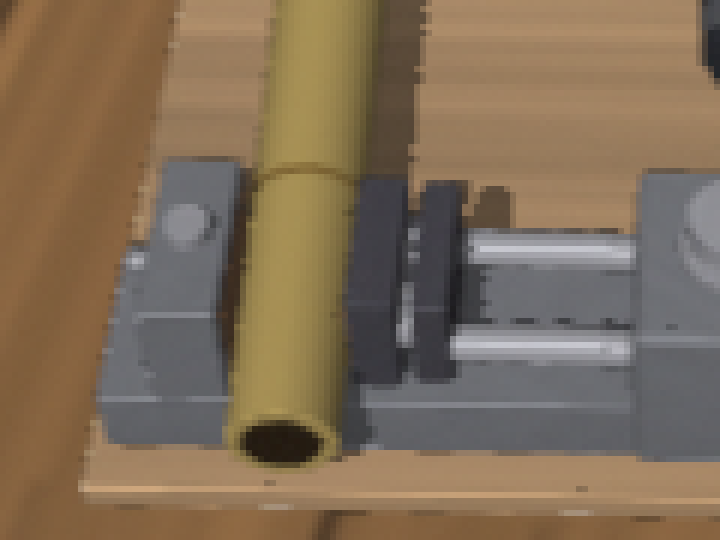

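```bash
python3 -m inch '[[0.0055,0.0018,0,0,1],[0.0107,0.0042,0,0,1],[0.0157,0.007,0,0,1],[0.0204,0.0104,0,0,1]]'
python3 -c "
from h import *
state(.4935,.2195); circ2(.4935,.2195,[.4441,.2436],range(-570,-606,-4))
"
```

```text
clock: 20.58
eef_pos: [0.4411, 0.24, 0.1142]
tool_rot: [0.623, 0.782, -0.003, 0.002]
ft_force: [1.3, -7.5, 5.9]
grip_width: 0.0232
t 20.57 tcp [0.4411 0.24   0.1142] r 0.0563 th 158.6 Frad -3.9 resist 6.51 Fz 5.92 w 0.0232
-570 [0.0029,0.0025,0,0,1] [0.4459 0.247 ]
-574 [0.0056,0.0052,0,0,1] [0.4479 0.2503]
-578 [0.0081,0.0081,0,0,1] [0.4502 0.2534]
-582 [0.0105,0.0112,0,0,1] [0.4526 0.2563]
-586 [0.0125,0.0144,0,0,1] [0.4553 0.2591]
-590 [0.0144,0.0177,0,0,1] [0.4581 0.2616]
-594 [0.0160,0.0212,0,0,1] [0.4612 0.264 ]
-598 [0.0174,0.0248,0,0,1] [0.4644 0.2661]
-602 [0.0185,0.0285,0,0,1] [0.4677 0.2681]
```

```bash
python3 -m inch '[[0.0029,0.0025,0,0,1],[0.0056,0.0052,0,0,1],[0.0081,0.0081,0,0,1]]'
python3 -c "
from h import *
state(.4935,.2195)"
python3 -m inch '[[0.0024,0.0031,0,0,1],[0.0044,0.0063,0,0,1],[0.0063,0.0096,0,0,1]]'
python3 -c "
from h import *
state(.4935,.2195); circ2(.4935,.2195,[.4581,.2616],range(-594,-630,-4))
cv2.imwrite('pics/s15.png',bot.camera('side')[290:380,190:310,::-1].repeat(6,0).repeat(6,1)[:600])
"
```

```text
clock: 20.95
eef_pos: [0.4459, 0.2494, 0.1141]
tool_rot: [0.623, 0.782, -0.004, 0.001]
ft_force: [-2.7, -8.0, 7.9]
grip_width: 0.0234
t 20.95 tcp [0.4459 0.2494 0.1141] r 0.0562 th 147.9 Frad -1.94 resist 8.25 Fz 7.87 w 0.0234
clock: 21.32
eef_pos: [0.4524, 0.2577, 0.1141]
tool_rot: [0.623, 0.782, -0.005, -0.001]
ft_force: [-5.6, -7.4, 10.9]
grip_width: 0.0234
t 21.32 tcp [0.4524 0.2577 0.1141] r 0.0562 th 137.1 Frad -0.94 resist 9.3 Fz 10.89 w 0.0234
-594 [0.0016,0.0035,0,0,1] [0.4612 0.264 ]
-598 [0.0030,0.0071,0,0,1] [0.4644 0.2661]
-602 [0.0041,0.0108,0,0,1] [0.4677 0.2681]
-606 [0.0050,0.0145,0,0,1] [0.4711 0.2697]
-610 [0.0056,0.0183,0,0,1] [0.4747 0.2712]
-614 [0.0059,0.0221,0,0,1] [0.4783 0.2724]
-618 [0.0060,0.0260,0,0,1] [0.4821 0.2733]
-622 [0.0058,0.0298,0,0,1] [0.4858 0.274 ]
-626 [0.0053,0.0336,0,0,1] [0.4897 0.2744]
```

View pics/s15.png

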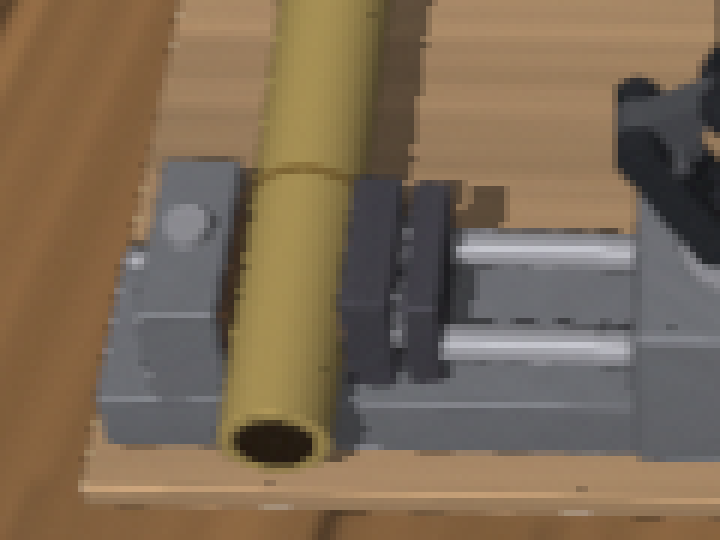

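```bash
python3 -m inch '[[0.0016,0.0035,0,0,1],[0.003,0.0071,0,0,1]]'
python3 -c "
from h import *
state(.4935,.2195)
cv2.imwrite('pics/s16.png',bot.camera('side')[290:380,190:310,::-1].repeat(6,0).repeat(6,1)[:600])
"
```

```text
clock: 21.62
eef_pos: [0.4576, 0.2626, 0.1141]
tool_rot: [0.623, 0.782, -0.005, -0.002]
ft_force: [-10.0, -5.9, 12.1]
grip_width: 0.0235
t 21.62 tcp [0.4576 0.2626 0.1141] r 0.0561 th 129.8 Frad 1.84 resist 11.47 Fz 12.12 w 0.0235
```

View pics/s16.png

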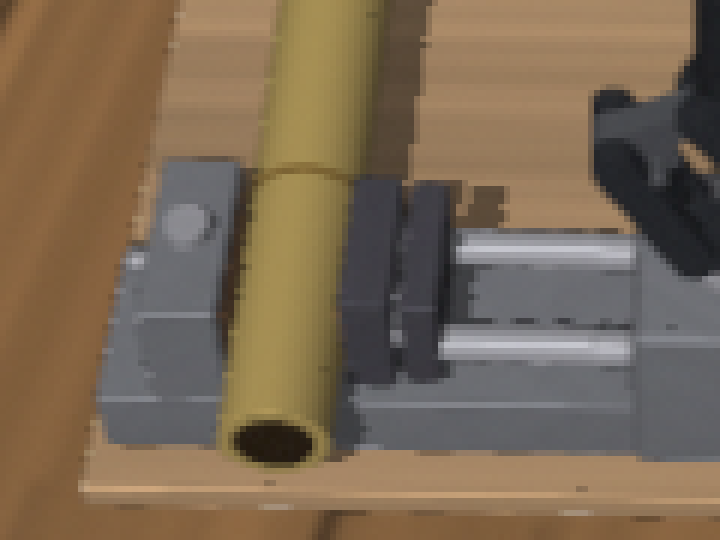

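```bash
python3 -c "
from h import *
state(.4935,.2195)"; python3 -m inch '[[-0.0015,-0.005,0.0,0,1],[-0.002,-0.0065,0.0,0,1]]'
python3 -c "
from h import *
state(.4935,.2195)"
```

```text
t 21.68 tcp [0.458  0.2629 0.1141] r 0.056 th 129.2 Frad 0.37 resist 9.46 Fz 9.71 w 0.0233
clock: 21.92
eef_pos: [0.456, 0.2613, 0.1143]
tool_rot: [0.623, 0.782, -0.001, 0.001]
ft_force: [3.8, -1.0, 1.9]
grip_width: 0.0233
t 21.93 tcp [0.456  0.2613 0.1143] r 0.0562 th 131.9 Frad -3.31 resist -2.15 Fz 1.86 w 0.0233
```

```bash
python3 -m inch '[[0,0,0,0,0.6],[0,0,0,0,0.4],[0,0,0,0,0],[0,0,0,0,0],[0,0,0,0,0]]'; python3 -m inch '[[0,0,-0.03,0,0],[0,0,-0.07,0,0],[0,0,-0.11,0,0],[0,0,-0.13,0,0],[0,0,-0.13,0,0]]'
python3 -c "
from h import *
o=bot.get_obs(); print(o['ft_force'])
cv2.imwrite('pics/s17.png',bot.camera('side')[230:380,180:370,::-1].repeat(4,0).repeat(4,1)[:600])
cv2.imwrite('pics/s17z.png',bot.camera('side')[290:380,190:310,::-1].repeat(6,0).repeat(6,1)[:600])
cv2.imwrite('pics/t17.png',bot.camera('top')[120:310,180:400,::-1].repeat(3,0).repeat(3,1))
"
```

```text
clock: 22.55
eef_pos: [0.456, 0.2622, 0.1145]
tool_rot: [0.623, 0.783, -0.0, -0.0]
ft_force: [0.1, -1.0, 0.2]
grip_width: 0.0855
clock: 23.18
eef_pos: [0.4571, 0.2627, 0.2464]
tool_rot: [0.623, 0.783, 0.002, 0.001]
ft_force: [0.2, -0.2, -0.3]
grip_width: 0.0854
[ 0.24825983 -0.15943886 -0.29305626]
```

View pics/s17.png

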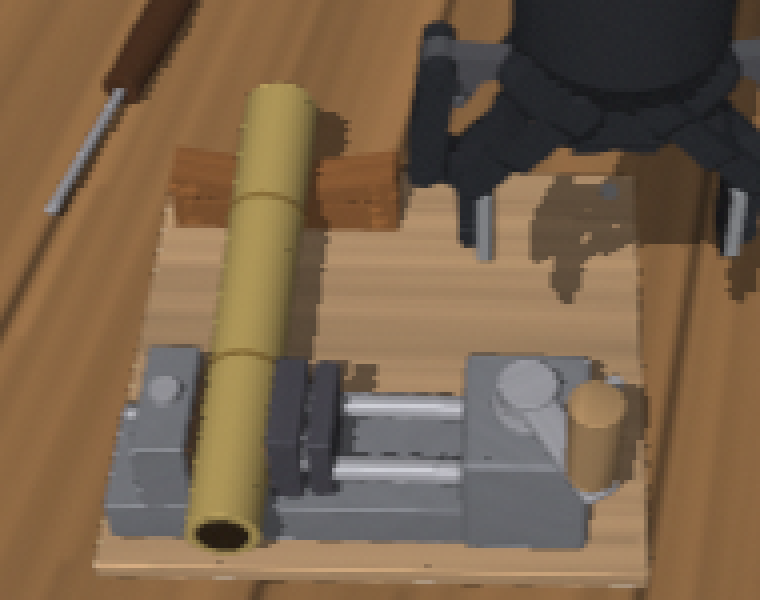

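View pics/s17z.png

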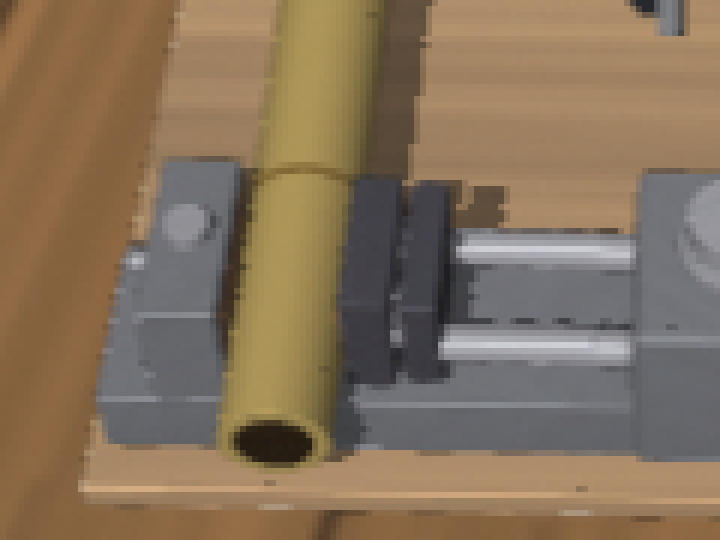

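```bash
python3 -c "
import cv2,numpy as np
for n in ['s13','s14','s15','s16','s17z']:
    g=cv2.imread(f'pics/{n}.png').astype(float)[::6,::6]
    red=g[:,:,2]
    W=[];L=[];Rr=[]
    for r in range(32,60):
        p=red[r]
        # jaw left edge: first crossing from tube (bright red) to dark
        j=[i for i in range(50,66) if p[i]>85 and p[i+1]<=85]
        k=[i for i in range(66,82) if p[i]<=85 and p[i+1]>85]
        f=lambda i:i+(85-p[i])/(p[i+1]-p[i])
        if j and k: L.append(f(j[-1]));Rr.append(f(k[-1]));
    L=np.array(L);Rr=np.array(Rr)
    print(n,len(L),np.median(Rr-L).round(2),np.mean(L).round(2),np.mean(Rr).round(2))
"
```

```text
s13 28 19.19 58.43 78.52
s14 28 19.25 57.51 77.75
s15 28 18.55 56.67 76.33
s16 28 18.42 56.63 76.13
s17z 28 18.27 56.78 75.98
```

View pics/t17.png

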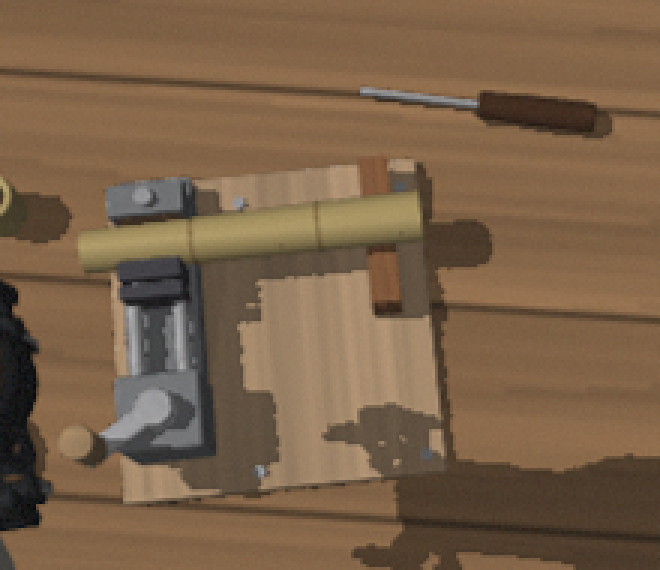

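```bash
python3 -c "
from h import *
print(bot.job_done())"
```

```text
the job is handed in; nothing more can be done
None
```

I laid the tube in the clamp and released it. I then turned the crank about 1.5 turns clockwise, let go, raised the gripper clear and handed the job in at about 23 s. No verdict was reported.

**Clamping force:** I estimate roughly 50–70 N against the 55 N target. It is inferred from two checks, not read directly:
- **Crank resistance:** it rose from about 6.2 N running free to 9.5–11.5 N at the end. The top reading of 11.5 N would mean about 74–84 N. The next reading, almost at standstill, was 9.5 N, about 46–55 N.
- **Jaw spring:** in the side pictures the jaw's spring gap closed by about 0.9 pixel, or 1.8 mm. That means about 50 N, give or take 10.

**Tube position:** the last pictures show the tube lying across the support and held between the two jaws. Between release and handing in I took only one position fix, before cranking. Its two views disagreed by 10 mm, so the final position is judged by eye.

**Gripper and bystanders:** the gripper was 13 cm above the crank with near-zero wrist force when I handed in. I never moved it near the bystanders. In the last cropped pictures the screwdriver is where it was, but I did not check the cup, ring or hammer again at the end.

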